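# Open up the gift-box rack at the sweet counter

### The arm

A 7-joint arm with a two-finger parallel gripper is mounted at the origin on the work surface. World frame = base frame: x ahead of the robot, y to its left, z up, the work surface at z = 0. Lengths are in m, angles in rad, forces in N, time in s.
With the tool pointing down it reaches from about 0.35 to 0.9 m from the base axis. Payload 19.9 kg.
Tool frame: the origin (TCP) lies on the centre line of the jaws, within the pads' length; the fingertips stand 14 mm ahead of it and the grasp point (between the pads) lies 5 mm behind it; z points along the fingers, y is the line along which they close (so a half turn about z gives the same grasp; the last joint's range is limited). The gripper opens to 94 mm and grips with 3 to 60 N. Pads are 16 mm wide; open, the fingers measure 119 mm over their backs; the gripper's body (75 mm by 177 mm) begins 78 mm behind the grasp point.
Start: joints at [-0.042, 0.417, -0.01, 1.614, 0.005, 1.111, -0.053], TCP at [0.625, 0, 0.219] pointing down, gripper open.
Joint ranges: [-2.81, 2.81], [-0.39, 2.02], [-1.27, 1.25], [0.06, 2.57], [-1.19, 4.33], [0.19, 2], [-2.82, 2.82]. Speed limits (rad/s): [1.89, 1.89, 2.39, 2.39, 3.01, 3.01, 3.01].

### API

Orientations are given as a rotation vector (axis times angle).
In Python, from workcell import r gives the robot as it stands.
- The arm moves only by the tool play_rows, never from a script. Its argument "deltas" is a list of rows, each a list of 3 entries, a list of its own where there are three numbers: the turn, a rotation vector about the world's x, y, z scaled (see below), then the shift along the world's x, y, z scaled (see below), then the finger opening in mm, from 0 to 94. A call has exactly 8 rows; each row shifts and turns the commanded pose from where the row before left it; what a row does not reach is not made up. The controller multiplies each number of a shift by 150 mm and each number of a turn by 2 pi rad. A row lasts 1/12 s, in which the tool goes at most 41.7 mm and 7.16 degrees, less where a joint would pass 70% of its speed; a pose out of reach is approached as far as the arm can. A call with a number of a shift or a turn outside -1 to 1 is refused whole. A call with a gripper value outside its range is refused whole. The fingers move at their own pace and stop on an object; "grip_force" is the grip in N (left out, the last holds). Time passes only in rows, so rows that do not move let the fingers close, or fill a call up. It gives the time, the measured TCP pose, the force, the opening and the grip force at its end, in the units of the state.
- r.state(): the state, without advancing time (a new reading comes with each control period).
- r.snapshot(name): name is "scene" or "side" or "wrist"; returns the picture (400x640x3 uint8, red, green, blue); there is no depth.
- r.camera_info(name): a dict with "vfov" (degrees; the focal length in pixels is half the picture's height over the tangent of half this angle, whatever the lens; pixels are square), "cx", "cy" (the principal point, pixels), "world_from_camera" (4x4, takes a point from camera to world coordinates). Camera axes: x right, y down, z forward; pixel columns grow to the right and rows downward; lengths in m; the calibration is good to about 2 mm. A picture is of the moment at which its call begins: read the wrist's pose just before it. camera_info takes no time and is no camera call; for the wrist camera it gives the pose at the moment of the call.
- r.hand_in(): hands the job in; it is judged then, once.
The state is a dict: "t": time; "joint_pos": joint angles; "dq": joint speeds; "tau": joint torques, N m; "eef_pos": TCP position; "tool_rot": TCP orientation; "ft_force": force on the tool from outside, world axes, zero at the start; "wrist_torque": the same for the moment, N m; "opening": finger opening in m; "finger_force": force on a finger pad.
Only numpy, scipy, OpenCV 4.12 (cv2) and the standard library are available. Lean on these libraries where they do the work, as an engineer would, in place of code of your own. Each camera call takes 0.05 s, during which the arm holds its last target. There are 200 camera calls.

### The job

Make room for more gift boxes in the rack on the counter: press down the red release key of the green sliding bookend and, keeping it down, push the bookend back along its toothed bar, away from the boxes, until it is fully home against the end stop; then let the key come up and take the hand away. Use the fingertips only, do not force the ratchet, and leave the boxes standing and everything else on the counter where it is.

Things in the scene. Friction and masses are not known exactly. Their poses are not given: they have to be found in the camera images.
- rack: Wooden gift-box rack fixed to the counter, 110 wide (x), 430 long (y), deck 32 mm up. Origin: centre of its base at counter height, z up. A steel ratchet bar (8 mm teeth) lies along y in a groove in the middle of the deck. At -y a fixed end plate (top 122 mm up) with three gift boxes standing against it; at +y the end stop. +y is the way the bookend is pushed back.
- bookend (a joint): Green sliding bookend, m: 0 nearest the boxes, grows to rack +y, 0.150 at the end stop (hard). Starts at 0.003 to 0.055, locked against +y (after at most one 8 mm tooth) until the key is pressed; then slides with about 1 N. Its face to the boxes is at rack y = value - 0.075: a plate 100 wide, 5 thick, top 117 mm above the counter; behind it the key, then the push lug; its tail ends 117 mm behind the face.
- release_key (a joint): How far the red release key is pressed, m: 0 up, 0.008 fully down (hard stop). At the start it may rest up to 0.0035 down, its pawl on the flank of a tooth. Pressed straight down it lifts the pawl off the teeth; the bookend is free from about 0.005. Spring force 3 N rising to 6 N; let go, it springs up and the ratchet locks again.
- key_top (a point): Centre of the upper face of the red key, a ribbed pad 34 wide (rack x) by 44 long (rack y), 84 mm above the counter when up; moves with bookend and key. Axes as the rack's. The plate's back is 29 mm away to rack -y and rises 33 mm above the key; the push lug's face is 28 mm away to +y and rises 34 mm above it; to rack -x and +x it is open.
- push_lug (a point): Point on the face, looking to the key (rack -y), of the green upright push lug: 46 wide, 6 thick, from 2 mm above the raised key up to 118 mm above the counter; the point is mid-width, 104 mm above the counter. Rigid part of the bookend: a fingertip holding the key down pushes this face towards rack +y.
- end_stop (a point): Centre of the rack end stop's face (looking to rack -y), a dark block 50 wide, 12 thick, its top 64 mm above the counter; the bookend's tail meets it.
- box_a_mid (a point): Centre of a gift box (orange, white band), 100 x 34 x 85 high, standing loose on the rack's deck between end plate and bookend, top 117 mm above the counter. Bystander.
- box_b_mid (a point): Centre of a gift box (blue, brass band), 100 x 34 x 85 high, standing loose on the rack's deck between end plate and bookend, top 117 mm above the counter. Bystander.
- box_c_mid (a point): Centre of a gift box (yellow, red band), 100 x 34 x 85 high, standing loose on the rack's deck between end plate and bookend, top 117 mm above the counter. Bystander.
- jar_mid (a point): Middle of a loose bystander on the counter: amber jar, 72 across, 101 high, behind the rack.
- tin_mid (a point): Middle of a loose bystander on the counter: red and white tin, 87 across, 52 high, in front of the rack.
- bowl_mid (a point): Middle of a loose bystander on the counter: white bowl, 90 across, 40 high, behind the rack.
- scoop_mid (a point): Middle of a loose bystander on the counter: aluminium sweets scoop, 200 long, 45 high.
- tongs_mid (a point): Middle of a loose bystander on the counter: steel tongs, 240 long, 16 high.
Not all that is in view belongs to the job. There is more than one size of the part that bears box_a_mid; the job needs the smallest.

How it is judged:
By the outcome, as a careful person would: the job done as asked, in the order asked, and still so for the second after the job is handed in, with the robot touching nothing.
It also fails if it takes over 35 s, if anything falls off the work surface, if the arm or the gripper's body presses on something with over 40 N, if the wrist force passes 120 N, or if a joint passes its speed limit or range.

## Working session

There is one attempt and no reset: what is moved stays moved. The work goes in short steps, Python scripts to look and compute and a tool call to move; the robot and the scene stay as the last step left them, time stands still between calls to the robot, and variables do not carry over. Pictures are saved under pics/ and viewed, at most 10 in all, crops included, and the job is handed in when it is done.

Besides the shell and the picture viewer there is one more tool, called after "Emit:" as a command line: name --argument value ..., lists and objects as JSON in quotes. play_rows: Moves the arm, as the interface text tells. Its arguments: {"type":"object","properties":{"deltas":{"type":"array","items":{"type":"array"}},"grip_force":{"type":"number"}},"required":["deltas"]}

```bash
mkdir -p pics; ls
python3 - <<'E'
from workcell import r
import cv2
for n in ("scene","side"):
    im=r.snapshot(n); cv2.imwrite(f"pics/{n}0.png",im[:,:,::-1])
    c=r.camera_info(n); print(n,c)
print(r.state())
E
```

```text
pics
scene {'vfov': 55.71436851277075, 'cx': 316.71400329375535, 'cy': 191.73400107664327, 'world_from_camera': array([[-0.09026011,  0.58930829, -0.80285046,  1.28279106],
       [ 0.99576363,  0.06760439, -0.06232532,  0.05230704],
       [ 0.01754739, -0.80507477, -0.59291374,  0.64528195],
       [ 0.        ,  0.        ,  0.        ,  1.        ]])}
side {'vfov': 47.77087126899485, 'cx': 323.84912093117816, 'cy': 192.86514752243886, 'world_from_camera': array([[-0.98699949, -0.08272376,  0.13779979,  0.38641977],
       [-0.16071259,  0.49804142, -0.8521304 ,  1.02030666],
       [ 0.00186143, -0.86319843, -0.50486137,  0.68308019],
       [ 0.        ,  0.        ,  0.        ,  1.        ]])}
{'t': 0.1, 'joint_pos': array([-0.04150616,  0.41789967, -0.01028243,  1.61410619,  0.00471348,
        1.11066863, -0.0529929 ]), 'dq': array([ 7.82894131e-04, -9.15671645e-04,  3.83913378e-05, -2.59186540e-03,
        9.59774493e-04, -1.43019989e-03, -1.53469017e-04]), 'tau': array([ 7.74739638e-04, -8.52578259e+01,  6.39427956e-01, -4.26696110e+01,
       -4.89651540e-02,  1.64374465e-02, -7.34272044e-05]), 'eef_pos': array([ 6.24688404e-01, -2.17084072e-05,  2.18900316e-01]), 'tool_rot': array([-2.22095703e+00, -2.22097569e+00,  1.28583115e-03]), 'ft_force': array([-0.55572346,  0.06331633, -0.54916298]), 'wrist_torque': array([-0.00285264,  0.05658171,  0.08715531]), 'finger_force': 0.0, 'opening': 0.09426821466846053}
```

View pics/scene0.png

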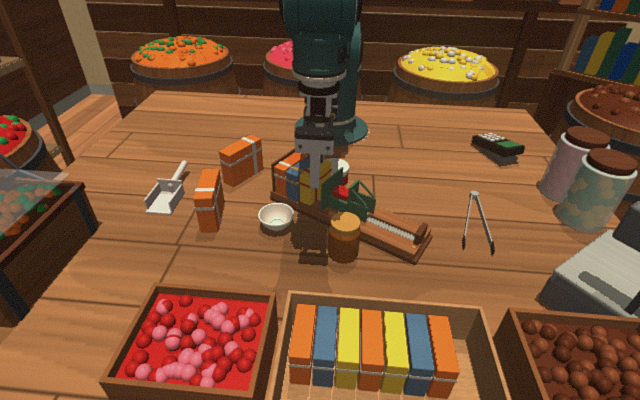

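View pics/side0.png

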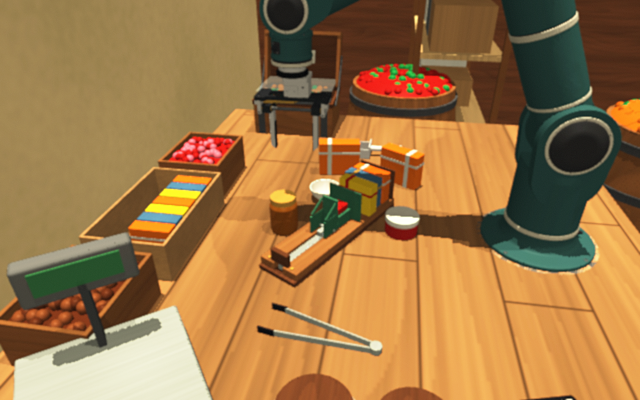

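The scene view shows the rack running from about (272,195), at the boxes, to (430,240), at the end stop. The green bookend is near (350,200), partly hidden by the hand. In the side view the rack runs from (385,175) to (270,265), with the key near (342,206). I'll zoom in on both.

Run:
```python
import cv2,numpy as np
a=cv2.imread("pics/scene0.png")[140:270,260:440]; b=cv2.imread("pics/side0.png")[155:285,250:430]
k=dict(fx=4.4,fy=4.4,interpolation=cv2.INTER_CUBIC)
cv2.imwrite("pics/side_c.png",cv2.resize(b,None,**k)); cv2.imwrite("pics/scene_c.png",cv2.resize(a,None,**k))
```

```text
(no output)
```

View pics/side_c.png

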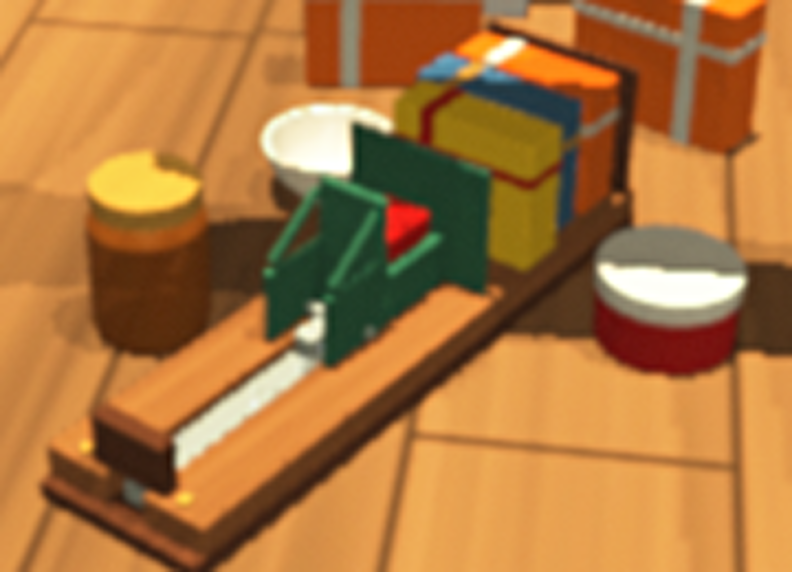

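View pics/scene_c.png

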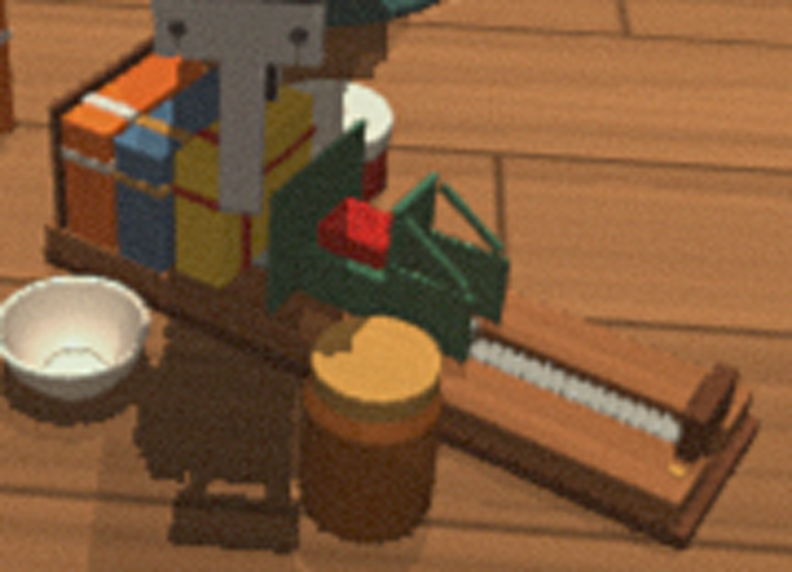

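The side crop shows the plate top edge from (354,124) to (490,174), the lug top from (322,178) to (385,208) and the red key at (405,230). The rack's base corners are at (45,490), (200,568) and (632,215). The scene crop shows the plate top from (365,122) to (270,200), the key around (355,230) and the stop at (710,410). The jar stands close to the rack on its +x side.

```bash
cat > h.py <<'E'
import numpy as np, cv2
from workcell import r
def ray(n,uv,z,c=None):
    c=c or r.camera_info(n); f=200/np.tan(np.radians(c["vfov"]/2)); M=c["world_from_camera"]
    d=M[:3,:3]@[(uv[0]-c["cx"])/f,(uv[1]-c["cy"])/f,1]; o=M[:3,3]
    return o+d*(z-o[2])/d[2]
def proj(n,p,c=None):
    c=c or r.camera_info(n); f=200/np.tan(np.radians(c["vfov"]/2)); M=c["world_from_camera"]
    q=M[:3,:3].T@(np.asarray(p)-M[:3,3]); return np.array([c["cx"]+f*q[0]/q[2],c["cy"]+f*q[1]/q[2]])
E
python3 - <<'E'
from h import *
S=lambda x,y:(x/4.4+250,y/4.4+155); C=lambda x,y:(x/4.4+260,y/4.4+140)
for t,n,uv,z in [("base end +x","side",S(45,488),0),("base end -x","side",S(203,570),0),("base far -x","side",S(630,215),0.0),
 ("plate +x","side",S(354,124),.117),("plate -x","side",S(490,174),.117),("lug +x","side",S(322,178),.118),("lug -x","side",S(385,208),.118),
 ("sc plate -x","scene",C(364,122),.117),("sc plate +x","scene",C(270,195),.117),("sc lug -x","scene",C(435,175),.118),("sc base end +x","scene",C(683,545),0),("sc base end -x","scene",C(758,425),0),("sc base far +x","scene",C(47,262),0)]:
    print(t,ray(n,uv,z)[:2].round(3))
E
```

```text
base end +x [0.666 0.227]
base end -x [0.569 0.276]
base far -x [ 0.366 -0.103]
plate +x [0.532 0.013]
plate -x [0.448 0.058]
lug +x [0.54  0.079]
lug -x [0.501 0.105]
sc plate -x [0.456 0.054]
sc plate +x [0.536 0.005]
sc lug -x [0.507 0.096]
sc base end +x [0.662 0.235]
sc base end -x [0.564 0.288]
sc base far +x [ 0.46 -0.14]
```

Emit:
play_rows --deltas '[[[0, 0, -0.013], [-0.13, 0.068, 0], 0], [[0, 0, -0.013], [-0.13, 0.068, 0], 0], [[0, 0, -0.013], [-0.13, 0.068, 0], 0], [[0, 0, -0.013], [-0.13, 0.068, 0], 0], [[0, 0, -0.013], [-0.13, 0.068, 0], 0], [[0, 0, -0.013], [-0.13, 0.068, 0], 0], [[0, 0, 0], [0, 0, 0], 0], [[0, 0, 0], [0, 0, 0], 0]]'

```text
t: 0.77
eef_pos: [0.5075, 0.0617, 0.2196]
tool_rot: [-2.693, -1.618, -0.0]
ft_force: [0.1, -0.5, 0.4]
opening: 0.044
finger_force: 0.0
```

Run:
```python
from h import *
c=r.camera_info("wrist"); s=r.state(); im=r.snapshot("wrist")
np.save("w1.npy",np.array(c,dtype=object),allow_pickle=True)
cv2.imwrite("pics/w1.png",im[:,:,::-1]); print(s["t"],s["eef_pos"],s["tool_rot"],s["ft_force"],s["opening"])
h=cv2.cvtColor(im,cv2.COLOR_RGB2HSV)
m=(((h[...,0]<6)|(h[...,0]>174))&(h[...,1]>170)&(h[...,2]>80)).astype(np.uint8)
n,l,st,ce=cv2.connectedComponentsWithStats(m)
for i in range(1,n):
    if st[i,4]>150: print(st[i],ce[i],ray("wrist",ce[i],.084,c))
print(proj("wrist",[s["eef_pos"][0],s["eef_pos"][1],s["eef_pos"][2]-.014],c))
```

```text
0.7667 [0.50747768 0.0617186  0.21959851] [-2.69266718e+00 -1.61827176e+00 -1.51659280e-04] [ 0.1341437  -0.51915158  0.41469793] 0.04396598452846028
[ 305  173   38   45 1540] [323.74350649 195.26948052] [0.50612222 0.05524179 0.084     ]
[329 247  34  34 241] [343.76348548 264.65975104] [ 0.49100636 -0.0133448   0.084     ]
[340 281  11  39 366] [345.48907104 299.96721311] [ 0.47536915 -0.04774342  0.084     ]
[321.72070261 246.87292612]
```

View pics/w1.png

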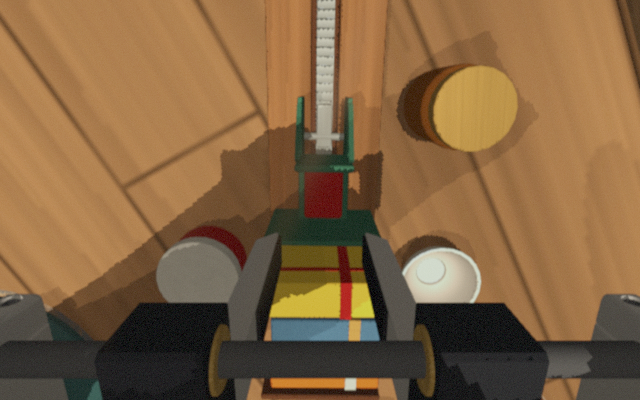

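The wrist view is aligned with the rack. The red key spans x 305–343, y 173–218, the lug top is at about y 167, the plate top's back edge at about y 210–243, and the jar is at (475,108).

Run:
```python
from h import *
c=np.load("w1.npy",allow_pickle=True).item()
print(c["world_from_camera"][:3,3])
q=lambda p: (np.round([p[0]*.883-p[1]*.469, p[0]*.469+p[1]*.883],4))
print("tcp",q([.5075,.0617]),"cam",q(c["world_from_camera"][:2,3]))
for t,u,v,z in [("key bl",305,218,.084),("key br",343,218,.084),("key tl",305,173,.084),("key tr",343,173,.084),("lugtop far",325,164,.118),("lugtop near",325,170,.118),("plate top hi",325,210,.117),("plate lo",325,243,.117),("plate l",262,243,.117),("plate r",386,243,.117),("stripL0",269,20,.032),("stripL1",268,140,.032)]:
    print(t,q(ray("wrist",(u,v),z,c)))
s=cv2.imread("pics/w1.png"); print(s[160:252:2,325].tolist())
```

```text
[0.54624315 0.13487432 0.38571441]
tcp [0.4192 0.2925] cam [0.4191 0.3753]
key bl [0.4042 0.2649]
key br [0.4383 0.2649]
key tl [0.4048 0.3062]
key tr [0.4376 0.3062]
lugtop far [0.4217 0.321 ]
lugtop near [0.4217 0.3164]
plate top hi [0.4218 0.2837]
plate lo [0.4219 0.2552]
plate l [0.3704 0.2552]
plate r [0.4717 0.2552]
stripL0 [0.3717 0.4355]
stripL1 [0.3662 0.3277]
[[43, 61, 55], [40, 54, 47], [40, 55, 50], [45, 62, 47], [47, 66, 44], [43, 63, 42], [32, 45, 71], [16, 25, 99], [19, 22, 98], [23, 28, 100], [21, 27, 106], [28, 31, 104], [23, 24, 99], [13, 8, 98], [27, 33, 100], [15, 23, 99], [18, 25, 100], [20, 20, 101], [24, 26, 97], [7, 22, 96], [16, 22, 100], [20, 20, 100], [24, 24, 101], [19, 25, 99], [24, 23, 97], [18, 17, 96], [20, 23, 97], [17, 20, 99], [18, 23, 93], [31, 43, 54], [31, 42, 17], [41, 50, 36], [31, 45, 22], [34, 43, 21], [33, 46, 25], [31, 46, 27], [31, 42, 22], [38, 49, 31], [28, 46, 24], [41, 48, 28], [40, 51, 29], [45, 57, 32], [44, 59, 36], [31, 77, 86], [24, 84, 106], [26, 87, 106]]
```

Emit:
play_rows --deltas '[[[0, 0, 0], [0.035, 0.038, 0], 0], [[0, 0, 0], [0, 0, -0.1], 0], [[0, 0, 0], [0, 0, -0.12], 0], [[0, 0, 0], [0, 0, -0.12], 0], [[0, 0, 0], [0, 0, -0.12], 0], [[0, 0, 0], [0, 0, -0.12], 0], [[0, 0, 0], [0, 0, -0.1], 0], [[0, 0, 0], [0, 0, 0], 0]]'

```text
t: 1.48
eef_pos: [0.5126, 0.0666, 0.1146]
tool_rot: [-2.693, -1.616, 0.006]
ft_force: [0.1, 0.3, 0.3]
opening: 0.0002
finger_force: 0.0
```

Run:
```python
from h import *
im=r.snapshot("side"); s=r.state(); print(s["t"],s["eef_pos"],s["ft_force"],s["opening"])
b=cv2.resize(im[130:270,250:430,::-1],None,fx=4.2,fy=4.2,interpolation=cv2.INTER_CUBIC); cv2.imwrite("pics/side1.png",b)
```

```text
1.5333 [0.51314936 0.06667904 0.11618274] [-0.06241516  0.17410477  0.48946409] 0.00060676068944447
```

View pics/side1.png

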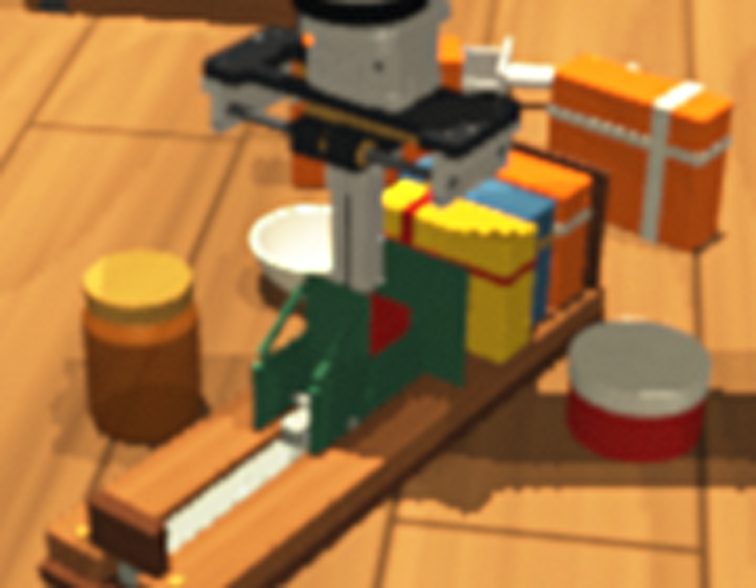

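The closed fingertips are in the gap between plate and lug, just above the key (about (360,285) in the crop). The boxes are standing. Next I press down gently.

Emit:
play_rows --deltas '[[[0, 0, 0], [0, 0, -0.05], 0], [[0, 0, 0], [0, 0, -0.04], 0], [[0, 0, 0], [0, 0, -0.02], 0], [[0, 0, 0], [0, 0, -0.02], 0], [[0, 0, 0], [0, 0, -0.02], 0], [[0, 0, 0], [0, 0, -0.01], 0], [[0, 0, 0], [0, 0, 0], 0], [[0, 0, 0], [0, 0, 0], 0]]'

```text
t: 2.2
eef_pos: [0.5134, 0.0669, 0.0937]
tool_rot: [2.694, 1.616, 0.001]
ft_force: [-0.5, -0.2, 4.2]
opening: 0.0002
finger_force: 2.2
```

Emit:
play_rows --deltas '[[[0, 0, 0], [0, 0, -0.01], 0], [[0, 0, 0], [0, 0, -0.01], 0], [[0, 0, 0], [0, 0, -0.01], 0], [[0, 0, 0], [0, 0, 0], 0], [[0, 0, 0], [0, 0, 0], 0], [[0, 0, 0], [0, 0, 0], 0], [[0, 0, 0], [0, 0, 0], 0], [[0, 0, 0], [0, 0, 0], 0]]'

```text
t: 2.87
eef_pos: [0.5138, 0.0675, 0.09]
tool_rot: [2.694, 1.617, 0.003]
ft_force: [-3.3, 2.3, 17.0]
opening: 0.0001
finger_force: 8.9
```

Emit:
play_rows --deltas '[[[0, 0, 0], [0, 0, 0.003], 0], [[0, 0, 0], [0.006, 0.012, 0], 0], [[0, 0, 0], [0.009, 0.018, 0], 0], [[0, 0, 0], [0.013, 0.024, 0], 0], [[0, 0, 0], [0.016, 0.03, 0], 0], [[0, 0, 0], [0.016, 0.03, 0], 0], [[0, 0, 0], [0.009, 0.018, 0], 0], [[0, 0, 0], [0, 0, 0], 0]]'

```text
t: 3.53
eef_pos: [0.5247, 0.0874, 0.0902]
tool_rot: [2.693, 1.617, 0.003]
ft_force: [0.3, 0.9, 9.7]
opening: 0.0006
finger_force: 4.8
```

Emit:
play_rows --deltas '[[[0, 0, 0], [0.009, 0.018, 0], 0], [[0, 0, 0], [0.016, 0.03, 0], 0], [[0, 0, 0], [0.022, 0.041, 0], 0], [[0, 0, 0], [0.022, 0.041, 0], 0], [[0, 0, 0], [0.022, 0.041, 0], 0], [[0, 0, 0], [0.022, 0.041, 0], 0], [[0, 0, 0], [0.016, 0.03, 0], 0], [[0, 0, 0], [0.006, 0.012, 0], 0]]'

```text
t: 4.2
eef_pos: [0.5454, 0.1251, 0.0902]
tool_rot: [2.693, 1.616, 0.004]
ft_force: [4.3, -2.6, 7.3]
opening: 0.0008
finger_force: 3.7
```

Run:
```python
from h import *
im=r.snapshot("side"); s=r.state(); print(s["t"],s["eef_pos"],s["ft_force"],s["eef_pos"][:2]@[.469,.883],s["eef_pos"][:2]@[.883,-.469])
b=cv2.resize(im[130:270,250:430,::-1],None,fx=4.2,fy=4.2,interpolation=cv2.INTER_CUBIC); cv2.imwrite("pics/side2.png",b)
```

```text
4.25 [0.54542841 0.12527576 0.09024406] [ 2.70495239 -1.0707472   6.83786136] 0.3664244238635868 0.4228589570616257
```

View pics/side2.png

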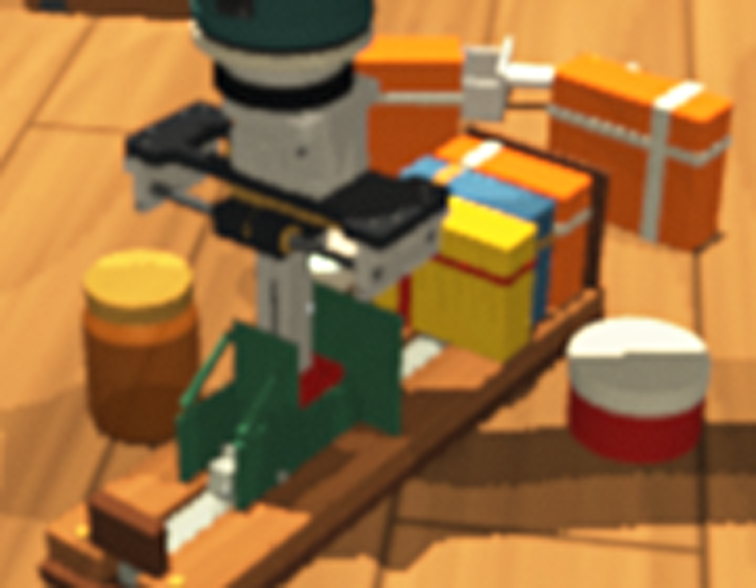

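The bookend has slid back with the hand and left the boxes. The boxes, jar and tin are undisturbed, and the tail is still short of the stop, with about 60 mm to go.

Emit:
play_rows --deltas '[[[0, 0, 0], [0.009, 0.018, -0.001], 0], [[0, 0, 0], [0.016, 0.03, -0.001], 0], [[0, 0, 0], [0.022, 0.041, 0], 0], [[0, 0, 0], [0.022, 0.041, 0], 0], [[0, 0, 0], [0.022, 0.041, 0], 0], [[0, 0, 0], [0.022, 0.041, 0], 0], [[0, 0, 0], [0.016, 0.03, 0], 0], [[0, 0, 0], [0.009, 0.018, 0], 0]]'

```text
t: 4.92
eef_pos: [0.5665, 0.1638, 0.0902]
tool_rot: [2.693, 1.615, 0.005]
ft_force: [5.6, -4.3, 9.4]
opening: 0.0005
finger_force: 4.4
```

Emit:
play_rows --deltas '[[[0, 0, 0], [0.006, 0.012, 0], 0], [[0, 0, 0], [0.006, 0.012, 0], 0], [[0, 0, 0], [0.006, 0.012, 0], 0], [[0, 0, 0], [0.006, 0.012, 0], 0], [[0, 0, 0], [0, 0, 0], 0], [[0, 0, 0], [0, 0, 0], 0], [[0, 0, 0], [0, 0, 0], 0], [[0, 0, 0], [0, 0, 0], 0]]'

```text
t: 5.58
eef_pos: [0.5699, 0.1706, 0.0902]
tool_rot: [2.693, 1.614, 0.005]
ft_force: [5.6, -2.4, 8.2]
opening: 0.0004
finger_force: 4.0
```

Emit:
play_rows --deltas '[[[0, 0, 0], [0.009, 0.01, 0], 0], [[0, 0, 0], [0.008, 0.011, 0], 0], [[0, 0, 0], [0.008, 0.011, 0], 0], [[0, 0, 0], [0.007, 0.011, 0], 0], [[0, 0, 0], [0, 0, 0], 0], [[0, 0, 0], [0, 0, 0], 0], [[0, 0, 0], [0, 0, 0], 0], [[0, 0, 0], [0, 0, 0], 0]]'

```text
t: 6.25
eef_pos: [0.5729, 0.1755, 0.09]
tool_rot: [2.694, 1.614, -0.002]
ft_force: [-8.9, -11.0, 20.2]
opening: 0.0004
finger_force: 10.0
```

Run:
```python
from h import *
im=r.snapshot("side"); s=r.state(); print(s["t"],s["eef_pos"],s["ft_force"])
b=cv2.resize(im[170:290,250:400,::-1],None,fx=5,fy=5,interpolation=cv2.INTER_CUBIC)
cv2.imwrite("pics/side3.png",b)
```

```text
6.3 [0.57294958 0.17554586 0.08995963] [ -7.42236532 -11.0060827   19.99768123]
```

View pics/side3.png

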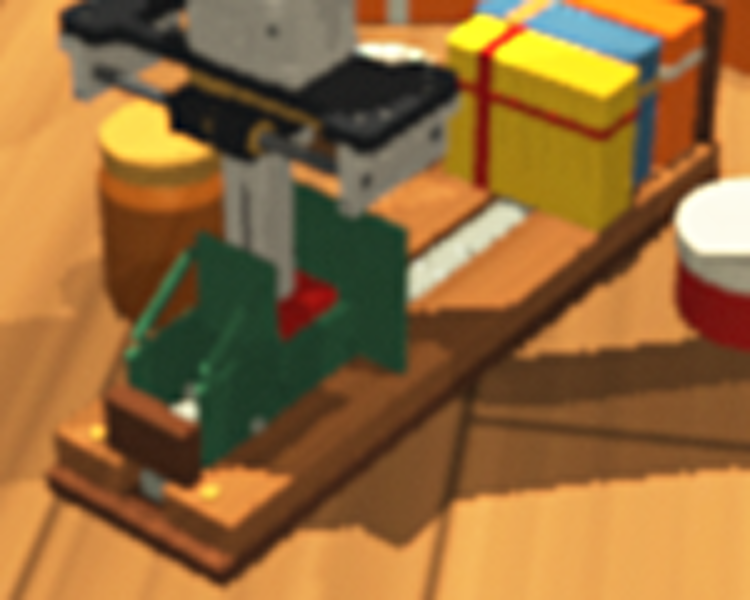

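The bookend's tail is against the end stop (around (195,430) in the crop), and the push force has risen to about 14 N. The boxes are standing. I ease the push and lift straight up.

Emit:
play_rows --deltas '[[[0, 0, 0], [-0.003, -0.005, 0.002], 0], [[0, 0, 0], [0, 0, 0.012], 0], [[0, 0, 0], [0, 0, 0.015], 0], [[0, 0, 0], [0, 0, 0.015], 0], [[0, 0, 0], [0, 0, 0.015], 0], [[0, 0, 0], [0, 0, 0.015], 0], [[0, 0, 0], [0, 0, 0.02], 0], [[0, 0, 0], [0, 0, 0], 0]]'

```text
t: 6.97
eef_pos: [0.5726, 0.177, 0.1037]
tool_rot: [-2.694, -1.616, -0.001]
ft_force: [-0.1, -0.7, -0.4]
opening: 0.0007
finger_force: 0.0
```

Emit:
play_rows --deltas '[[[0, 0, 0], [-0.012, -0.024, 0.01], 0], [[0, 0, 0], [-0.012, -0.024, 0.02], 0], [[0, 0, 0], [0, 0, 0.08], 0], [[0, 0, 0], [0, 0, 0.15], 0], [[0, 0, 0], [0, 0, 0.15], 0], [[0, 0, 0], [0, 0, 0.15], 0], [[0, 0, 0], [0, 0, 0.15], 0], [[0, 0, 0], [0, 0, 0], 0]]'

```text
t: 7.63
eef_pos: [0.5706, 0.1699, 0.215]
tool_rot: [2.693, 1.615, 0.01]
ft_force: [0.5, -0.9, -0.3]
opening: 0.0006
finger_force: 0.0
```

Run:
```python
from h import *
im=r.snapshot("side"); s=r.state(); print(s["t"],s["eef_pos"],s["ft_force"])
b=cv2.resize(im[130:290,250:430,::-1],None,fx=3.7,fy=3.7,interpolation=cv2.INTER_CUBIC)
cv2.imwrite("pics/side4.png",b)
```

```text
7.6833 [0.56992003 0.16970749 0.21280387] [-0.86168228 -0.1313371   0.58167994]
```

View pics/side4.png

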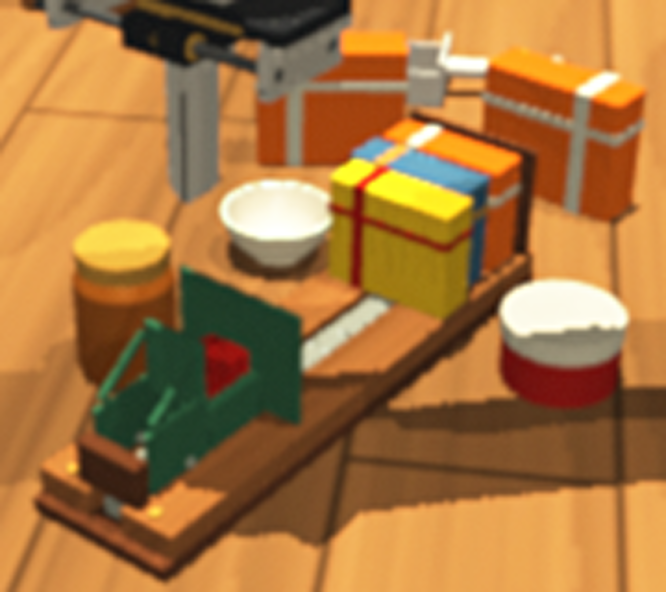

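Run:
```python
from h import *
a=cv2.resize(cv2.imread("pics/side3.png"),(150,120),interpolation=cv2.INTER_AREA)
b=r.snapshot("side")[170:290,250:400,::-1]
g=lambda i:cv2.cvtColor(np.ascontiguousarray(i),cv2.COLOR_BGR2GRAY).astype(np.float32)
for x0,x1,y0,y1 in [(40,85,60,95),(55,85,55,80),(15,60,80,118)]:
    t=g(a)[y0:y1,x0:x1]; w=cv2.createHanningWindow(t.shape[::-1],cv2.CV_32F)
    print(cv2.phaseCorrelate(t,g(b)[y0:y1,x0:x1],w))
```

```text
((0.6811294872074427, -0.0860207511102189), 0.7138055528387611)
((0.16424837757720567, 0.3976795296689577), 0.9794681708017985)
((0.6456673804537978, 0.12803733741709422), 0.8061923583348592)
```

```bash
python3 -c "
from workcell import r
print(r.hand_in())"
```

```text
the job is handed in; nothing more can be done
None
```

The bookend is fully home against the end stop, the key is back up, the hand is clear, the boxes are standing with nothing else visibly moved, and the job was handed in at about 7.7 s.

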